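Put the shoe-care kit away in its slide-cover case

TASK

Put the shoe-care kit away: turn the thumb turn to free the wooden cover of the case, slide the cover open, set every polish tin and cream jar that is out on the island top down flat and upright in the compartment under it, then slide the cover fully shut and turn the thumb turn back to lock it. Lay the shoe brush bristles down in the case's other compartment, and leave the shoes, spray can and shoehorn where they are.

Things in the scene. Friction and masses are not known exactly. Their poses are not given: they have to be found in the camera images.
- case: dark grey open-topped case fixed to the island, 166 (x) by 378 mm (y); origin under its centre. Side rails along y 18 mm thick, 76 mm high; end at +y 76 mm, end at -y 60 mm high, both 14 mm thick. A partition at y = 0, 10 mm thick, 60 mm high, makes two bays of 130 (x) by 170 mm (y), floors 8 mm up. The cover runs in grooves of the rails, its underside 62 mm, its face 70 mm above the island
- tin_bay (a point): centre of the floor of the covered bay (y = +90 mm in the case frame), for tins and jars; 54 mm of height under the cover
- brush_bay (a point): centre of the floor of the other bay (y = -90 mm in the case frame), for the brush; it is open when the cover is shut and covered when the cover is open
- cover (a joint): travel of the oak cover (136 by 184 by 8 mm), in m: 0 fully shut over the tin bay against its stop, 0.17 fully open (slid along the case's -y over the brush bay). It stays where it is left; about 2 N moves it, and the thumb turn's cam bars it while locked
- cover_pull (a point): middle of the top of the cover's pull, a bar on the cover's -y edge 124 mm long (case x), 12 mm thick (case y), standing 21 mm above the cover's face; its top is 91 mm above the island top, its middle at case x = 0, y = +1 mm when shut. It moves with the cover
- latch (a joint): angle of the thumb turn on the near (-x) rail, rad, growing anticlockwise seen from above: 0 locked (its flat steel cam, 24 mm in radius, lies behind the end of the shut pull and bars it), 1.3 fully free (cam swung out over the rail, away from the cover); the cover passes from 0.7 up. Limits 0, 1.3; friction 0.05 N m, stays where left. Unless the cover is shut the pull stops the cam from locking
- latch_grip (a point): centre of the thumb turn's black grip, on its axis, 106 mm above the island (case x -74, y -28 mm). The grip is a bar 32 mm long, 12 mm thick, 22 mm high (95 to 117 mm up, above the cover's pull): its length along the point's y, pinched along the point's x. The point turns with it: when locked its x is the case's +x, when free it is turned 1.3 rad anticlockwise
- tin_1: round flat shoe-polish tin of bare metal, 50 mm across and 22 mm high, about 90 g; origin at the centre of its underside, z up. May be absent
- tin_2: round flat shoe-polish tin of bare metal, 50 mm across and 22 mm high, about 90 g; origin at the centre of its underside, z up. May be absent
- jar_1: squat closed jar of shoe cream, dark body with a paper band and a metal lid, 44 mm across and 46 mm high, about 120 g; origin at the centre of its underside, z up. May be absent
- jar_2: squat closed jar of shoe cream, dark body with a paper band and a metal lid, 44 mm across and 46 mm high, about 120 g; origin at the centre of its underside, z up. May be absent
- brush: shoe brush: wooden back 125 by 44 by 20 mm over dark bristles 112 by 36 by 20 mm, 40 mm high in all, about 140 g; origin at the centre of its underside (bristle tips), x along its length, z up out of the wooden back
- shoe_left: near shoe of the pair of tan leather shoes standing beyond the case, 276 by 94 by 84 mm; origin under its centre, toe to its +x; to be left alone
- spray_can: white and green spray can with a grey cap, 52 mm across, 157 mm high; origin under its centre; to be left alone
- shoehorn: flat steel shoehorn lying on the island, 170 by 32 by 4 mm, x along it, origin under its centre; to be left alone
Things that resemble listed ones, but are neither listed nor needed, are in the scene too. Several things look just like the brush: the one meant starts nearest to the robot's base.

How it is judged:
By the outcome, as a careful person would: the job done as asked, in the order asked, and still so for the second after the job is handed in, with the robot touching nothing.
Of tin_1, tin_2, jar_1, jar_2 only 2 to 4 are there at a start; the rules pass over those that are not, and their reading is None.
At some moment in a run one of tin_1, tin_2, jar_1, jar_2, brush may be knocked a few centimetres aside while the robot is not near it.
Once in a run the grip may slacken for a moment while it holds something.
It also fails if it takes over 210 s, if anything falls off the work surface, if the arm or the gripper's body presses on something with over 40 N, if the wrist force passes 120 N, or if a joint passes its speed limit or range.

ROBOT

A 6-joint arm with a two-finger parallel gripper is mounted at the origin on the work surface. World frame = base frame: x ahead of the robot, y to its left, z up, the work surface at z = 0. Lengths are in mm, angles in rad, forces in N, time in s.
With the tool pointing down it reaches from about 400 to 825 mm from the base axis. Payload 7 kg.
Tool frame: the origin (TCP) lies at the very end of the fingers, on their centre line; the grasp point (between the pads) lies 19 mm behind it; z points along the fingers, y is the line along which they close (so a half turn about z gives the same grasp; the last joint's range is limited). The gripper opens to 88 mm and grips with 3 to 60 N. Pads are 19 mm wide; open, the fingers measure 130 mm over their backs; the gripper's body (78 mm by 193 mm) begins 47 mm behind the grasp point.
Start: joints at [-0.994, 0.359, 0.012, 0, -1.224, -0.288], TCP at [192.215, -647.031, 226.561] pointing down, gripper open.
Joint ranges: [-3.07, 3.07], [-1.43, 2.12], [-1.02, 1.25], [-3.03, 1.67], [-3.05, -0], [-3.03, 3.03]. Speed limits (rad/s): [2.39, 2.39, 3.01, 3.14, 3.14, 3.14].

INTERFACE

Orientations are given as a unit quaternion [x, y, z, w].
In Python, from plant import bot gives the robot as it stands. Calls block until the motion is done:
- bot.move_ptp(position, orientation): joint-space move of the TCP to a pose.
- bot.line_to(position, velocity=150, ori=None): straight line of the TCP; ori=None keeps the orientation; velocity is the mean speed in mm/s.
- bot.move_joints(angles): joint-space move.
- bot.move_gripper(opening, force=None): finger opening in mm; force is the grip in N (None keeps the last); returns when the fingers have stopped.
- bot.pause(seconds).
- bot.solve_ik(position, orientation): joint angles nearest the present ones, or None.
- bot.read_state(): the state.
- bot.camera(name): name is "scene" or "top" or "wrist"; returns the picture (400x640x3 uint8, red, green, blue); there is no depth.
- bot.get_calibration(name): a dict with "fx", "fy", "cx", "cy" (pixels), "view" (4x4, takes a point from world to camera coordinates); the wrist camera has in their place "T_tool_cam" (4x4, takes a point from camera to tool coordinates, whose origin is the TCP and whose axes are the flange's). Camera axes: x right, y up, looking along -z (the intrinsics and any distortion apply to the point x, -y, -z); pixel columns grow to the right and rows downward; lengths in mm; the calibration is good to about 2 mm. A picture is of the moment at which its call begins: read the wrist's pose just before it. get_calibration takes no time and is no camera call.
A pose or a line that the arm cannot do raises bot.Unreachable and nothing moves.
- bot.close_job(): hands the job in; it is judged then, once.
The state is a dict: "t": time; "joint_pos": joint angles; "qvel": joint speeds; "tau": joint torques, N m; "tcp_pos": TCP position; "eef_rot": TCP orientation; "contact_force": force on the tool from outside, world axes, zero at the start; "moment": the same for the moment, N m; "width": finger opening in mm; "finger_force": force on a finger pad.
Only numpy, scipy, OpenCV 4.12 (cv2) and the standard library are available. Lean on these libraries where they do the work, as an engineer would, in place of code of your own. Each camera call takes 0.05 s, during which the arm holds its last target. There are 200 camera calls.

## Working session

There is one attempt and no reset: what is moved stays moved. The work goes in short steps, each a Python script; the robot and the scene stay as the last script left them, time stands still between calls to the robot, and variables do not carry over. Pictures are saved under pics/ and viewed, at most 17 in all, crops included, and the job is handed in when it is done.

```bash
ls; mkdir -p pics; python3 - <<'E'
from plant import bot
import cv2,numpy as np
for n in ["scene","top","wrist"]:
    c=bot.get_calibration(n); print(n,{k:np.round(np.array(v),3).tolist() for k,v in c.items()})
    s=bot.read_state()
    im=bot.camera(n); cv2.imwrite(f"pics/{n}0.png",im[:,:,::-1])
print(s['t'],s['eef_rot'])
E
```

```text
pics
scene {'fx': 436.925, 'fy': 436.925, 'cx': 314.22, 'cy': 198.57, 'view': [[0.865, 0.502, 0.012, -488.583], [-0.286, 0.473, 0.833, 110.032], [0.413, -0.724, 0.553, -1743.013], [0.0, 0.0, 0.0, 1.0]]}
top {'fx': 426.312, 'fy': 426.312, 'cx': 318.649, 'cy': 200.168, 'view': [[-0.122, -0.993, -0.002, -25.859], [0.969, -0.119, 0.217, -606.654], [-0.215, 0.024, 0.976, -1240.014], [0.0, 0.0, 0.0, 1.0]]}
wrist {'fx': 291.573, 'fy': 291.573, 'cx': 313.074, 'cy': 201.064, 'T_tool_cam': [[-0.0, 0.966, 0.258, 69.451], [1.0, 0.0, -0.0, -0.263], [-0.0, 0.258, -0.966, -157.296], [0.0, 0.0, 0.0, 1.0]]}
0.1 [-1.43835328e-01  9.89601365e-01  7.10424824e-04 -1.79827335e-04]
```

View pics/top0.png

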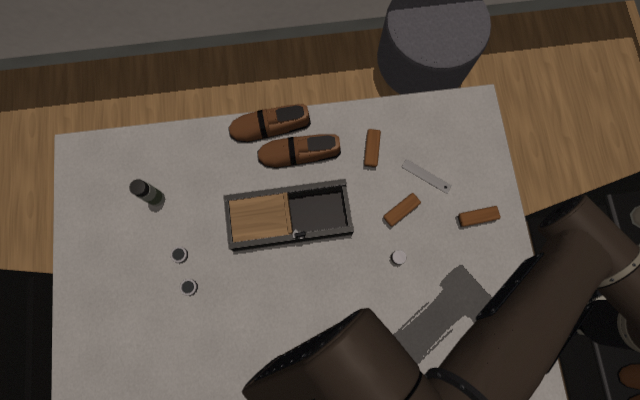

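View pics/scene0.png

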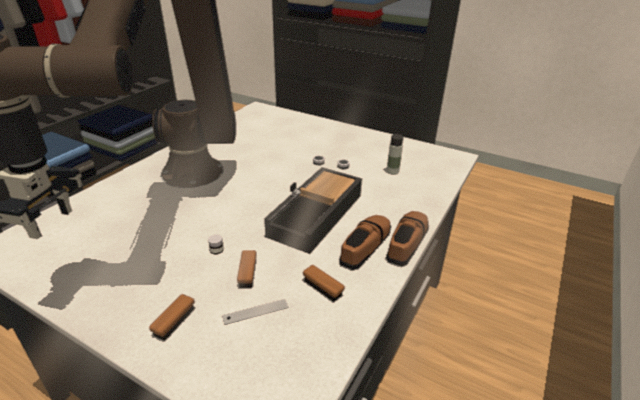

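The top view shows the case centred near (288,215) with its grip at (300,235). Two round items are at (180,255) and (189,287), a jar is at (398,258), and the brushes are at (372,148), (402,210) and (479,217). The scene view agrees. Next I'll write helpers and zoom in on these.

```bash
cat > h.py <<'E'
from plant import bot
import cv2, numpy as np
from scipy.spatial.transform import Rotation as R
def cam(name, st=None):
    c=bot.get_calibration(name); K=np.array([[c['fx'],0,c['cx']],[0,c['fy'],c['cy']],[0,0,1]])
    if name=='wrist':
        T=np.eye(4); T[:3,:3]=R.from_quat(st['eef_rot']).as_matrix(); T[:3,3]=st['tcp_pos']
        V=np.linalg.inv(T@np.array(c['T_tool_cam']))
    else: V=np.array(c['view'])
    return K, np.diag([1,-1,-1,1])@V
def ray(KV,uv):
    K,V=KV; d=V[:3,:3].T@np.linalg.solve(K,[*uv,1.]); return -V[:3,:3].T@V[:3,3], d/np.linalg.norm(d)
def at_z(KV,uv,z):
    o,d=ray(KV,uv); return o+d*(z-o[2])/d[2]
def proj(KV,p):
    K,V=KV; q=K@(V[:3,:3]@np.asarray(p,float)+V[:3,3]); return q[:2]/q[2]
def tri(*obs):   # least squares meet of rays: (KV,uv)...
    A=np.zeros((3,3)); b=np.zeros(3)
    for KV,uv in obs:
        o,d=ray(KV,uv); M=np.eye(3)-np.outer(d,d); A+=M; b+=M@o
    p=np.linalg.solve(A,b); res=[np.linalg.norm(np.cross(p-ray(k,u)[0],ray(k,u)[1])) for k,u in obs]
    return p.round(1), np.round(res,1)
def down(yaw):   # tool down, closing axis (tool y) at angle yaw+90deg... tool x at yaw
    return (R.from_euler('z',yaw)*R.from_quat([1,0,0,0])).as_quat()
def shot(name,fn):
    s=bot.read_state(); im=bot.camera(name)[:,:,::-1].copy(); cv2.imwrite(fn,im); return s,im
E
python3 - <<'E'
from h import *
t=cv2.imread('pics/top0.png'); s=cv2.imread('pics/scene0.png')
z=lambda im,x,y,w,h:cv2.resize(im[y:y+h,x:x+w],(400,300),interpolation=cv2.INTER_CUBIC)
cv2.imwrite('pics/c1.png',np.vstack([np.hstack([z(t,215,170,148,111),z(t,160,235,80,60)]),np.hstack([z(t,360,190,120,90),z(s,200,140,180,135)])]))
T=cam('top');S=cam('scene')
for n,a,b,h in [('tinA',(180,255),(343,164),22),('tinB',(189,287),(319,160),22),('jar',(398,258),(216,244),46),('br1',(402,210),(247,267),40),('br2',(479,217),(173,315),40),('br3',(372,148),(324,281),40)]:
    print(n,at_z(T,a,h).round(),tri((T,a),(S,b)), np.hypot(*at_z(T,a,h)[:2]).round())
for c in [(225,188),(347,182),(352,236),(231,249)]: print(at_z(T,c,70).round())
E
```

```text
tinA [489. 345.  22.] (array([493.7, 351.7,   6.5]), array([3.1, 3.1])) 598.0
tinB [389. 323.  22.] (array([392.6, 329.5,   6.8]), array([3.6, 3.6])) 505.0
jar [ 396. -316.   46.] (array([ 399.9, -319.7,   19.8]), array([2.5, 2.5])) 507.0
br1 [ 542. -354.   40.] (array([ 546.7, -356.2,   23. ]), array([2.3, 2.3])) 647.0
br2 [ 491. -587.   40.] (array([ 494.9, -592.1,   22.8]), array([2.4, 2.4])) 765.0
br3 [ 754. -292.   40.] (array([ 762.5, -293. ,   22.6]), array([2.8, 2.8])) 809.0
[671. 182.  70.]
[ 644. -193.   70.]
[ 477. -186.   70.]
[482. 178.  70.]
```

View pics/c1.png

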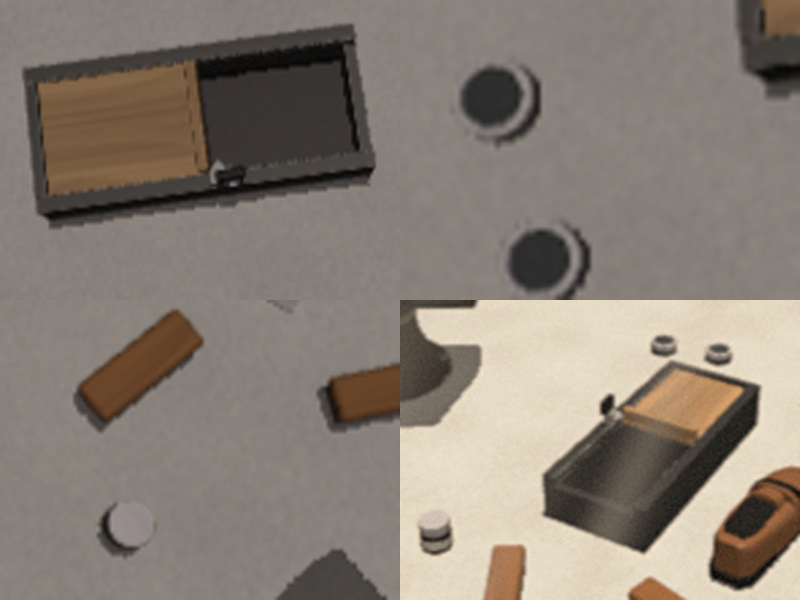

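The crop shows the round items have dark tops with metal rims, so they need a close look. The cover's pull edge is clear, and the latch grip is on the near rail. I'll take wrist surveys now, which also clears the arm out of the other two views.

```bash
python3 - <<'E'
from h import *
import json
P={}
for n,p in [('b1',(500,-330,230)),('c1',(560,-60,230)),('c2',(560,60,230)),('t1',(450,300,200))]:
    bot.move_ptp(p,down(np.pi)); s,im=shot('wrist',f'pics/w_{n}.png'); P[n]=dict(tcp_pos=list(map(float,s['tcp_pos'])),eef_rot=list(map(float,s['eef_rot'])))
    print(n,s['t'],np.round(s['joint_pos'],2))
    if n=='t1': shot('top','pics/top1.png')
json.dump(P,open('poses.json','w'))
a=[cv2.imread(f'pics/w_{n}.png') for n in ('b1','c1','c2','t1')]
z=lambda im:cv2.resize(im,(400,250),interpolation=cv2.INTER_AREA)
top=cv2.imread('pics/top1.png')
cv2.imwrite('pics/m1.png',np.vstack([np.hstack([z(a[0]),z(top)]),np.hstack([z(a[1]),z(a[3])])]))
E
```

```text
b1 1.775 [-0.26  0.23 -0.16  0.   -1.18 -1.31]
c1 2.9 [ 0.24  0.17 -0.23  0.   -1.16 -1.81]
c2 3.5 [ 0.45  0.17 -0.23  0.   -1.16 -2.02]
t1 4.5833 [ 0.95  0.16 -0.32  0.   -1.09 -2.52]
```

View pics/m1.png

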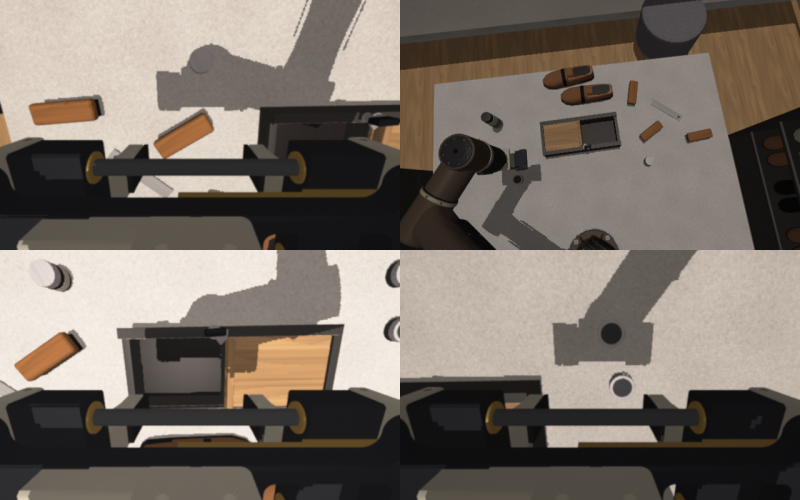

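View pics/w_c1.png

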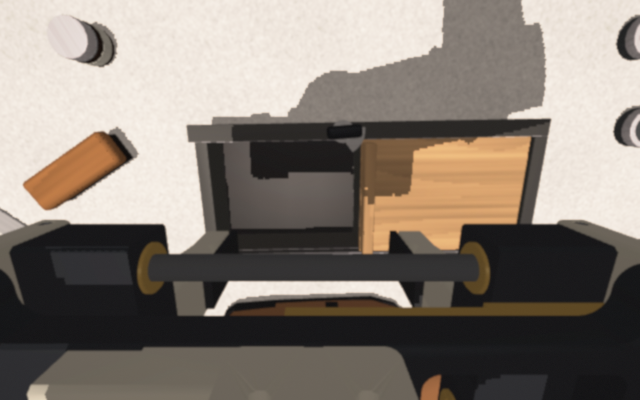

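View pics/w_t1.png

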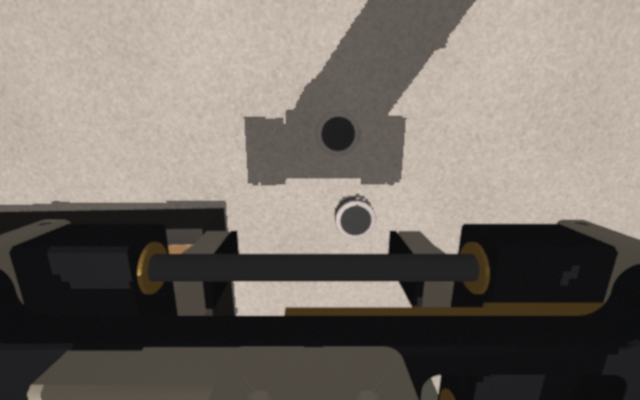

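The wrist view has rows running +x and columns running +y. Grip is at (345,131), pull at about (368,140–253), and the near rail edge runs from (187,126) to (550,120). Both dark-topped items look the same: light rim, low. I'll zoom on the two case views for accurate pixels.

```bash
python3 - <<'E'
from h import *
import json
P=json.load(open('poses.json'))
a=cv2.imread('pics/w_c1.png')[95:260,165:565]; b=cv2.imread('pics/w_c2.png')[95:260,40:440]
f=lambda i:cv2.resize(i,(800,300*330//300),interpolation=cv2.INTER_CUBIC)[:300]
cv2.imwrite('pics/z1.png',np.vstack([f(a),f(b)]))
KV=cam('wrist',P['c1'])
for uv,z in [((187,126),76),((550,120),76),((345,131),117),((362,140),91),((362,253),91)]: print(uv,at_z(KV,uv,z).round(1))
E
```

```text
(187, 126) [ 493.3 -191.4   76. ]
(550, 120) [487.6 182.8  76. ]
(345, 131) [497.4 -32.2 117. ]
(362, 140) [506.8 -12.3  91. ]
(362, 253) [629.1  -7.1  91. ]
```

View pics/z1.png

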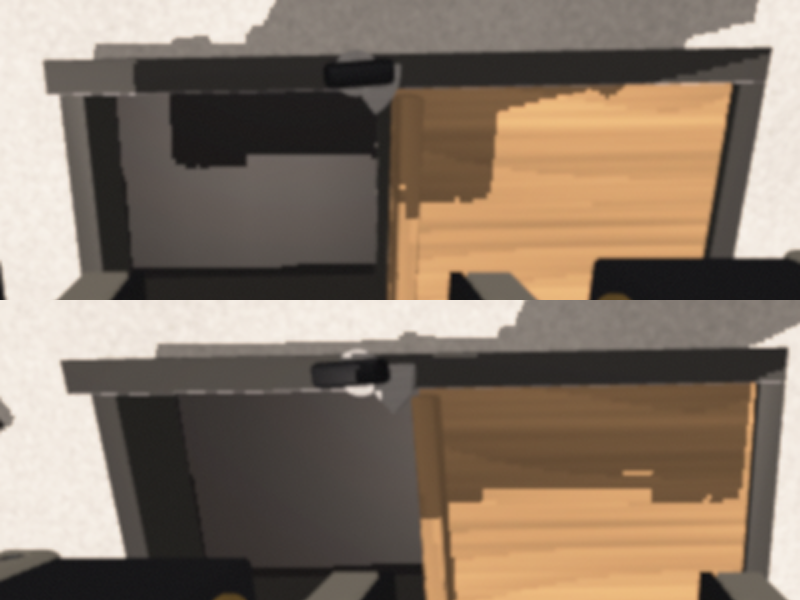

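```bash
python3 - <<'E'
from h import *
import json
P=json.load(open('poses.json'))
A=cam('wrist',P['c1']);B=cam('wrist',P['c2']);T=cam('top');S=cam('scene')
L=tri((A,(187,126)),(B,(71,125.5)));Rr=tri((A,(550,119)),(B,(433,119.5)));print(L,Rr,tri((A,(345,131.5)),(B,(215,131.5))))
l=at_z(A,(187,126),76)/2+at_z(B,(71,125.5),76)/2; r=at_z(A,(550,119),76)/2+at_z(B,(433,119.5),76)/2
d=r-l; yaw=np.arctan2(-d[0],d[1]); n=np.array([np.cos(yaw),np.sin(yaw)]); c=(l+r)[:2]/2+83*n
print('len',np.hypot(*d[:2]),'yaw',yaw,'c',c)
W=lambda x,y,z:np.r_[c+R.from_euler('z',yaw).as_matrix()[:2,:2]@[x,y],z]
print('grip',W(-74,-28,106))
im=cv2.imread('pics/top0.png')
# check overlay in top & c1
out=[]
for nm,KV,f in [('t',T,'pics/top0.png'),('c',A,'pics/w_c1.png')]:
    im=cv2.imread(f)
    for x,y,z in [(-83,-189,76),(83,-189,76),(83,189,76),(-83,189,76),(-62,1-6,91),(62,1-6,91),(-74,-44,117),(-74,-12,117)]:
        u=proj(KV,W(x,y,z)); print(nm,(x,y,z),u.round(1))
json.dump(dict(c=list(c),yaw=float(yaw)),open('case.json','w'))
# tins,jar
D=cam('wrist',P['t1']);E=cam('wrist',P['b1'])
print('tinA',at_z(D,(355,219),22),'tinB',at_z(D,(338,134),22)); 
print('tri tinA',tri((D,(355,219)),(T,(179.3,254.2))),'tinB',tri((D,(338,134)),(T,(188.3,286.8))))
print('jar',at_z(A,(69,39),46),tri((A,(69,39)),(T,(398.8,257.3))))
E
```

```text
(array([ 493.1, -192.4,   73.5]), array([0.2, 0.2])) (array([486.8, 183.4,  75. ]), array([0.2, 0.2])) (array([498.1, -31.4, 109. ]), array([0., 0.]))
len 373.68719244377235 yaw 0.01690311696096696 c [572.91187817  -2.65301125]
grip [499.39571412 -31.89978242 106.        ]
t (-83, -189, 76) [353.9 230. ]
t (83, -189, 76) [345.4 177.1]
t (83, 189, 76) [223.1 193.7]
t (-83, 189, 76) [228.1 247.5]
t (-62, -5, 91) [291.7 230.8]
t (62, -5, 91) [286.6 190.5]
t (-74, -44, 117) [305.  231.7]
t (-74, -12, 117) [294.1 233.3]
c (-83, -189, 76) [185.4 125.9]
c (83, -189, 76) [203.7 271.1]
c (83, 189, 76) [524.9 265.9]
c (-83, 189, 76) [552.3 119.2]
c (-62, -5, 91) [365.4 144.3]
c (62, -5, 91) [362.2 257.9]
c (-74, -44, 117) [327.6 133.6]
c (-74, -12, 117) [363. 133.]
tinA [493.36079372 349.66709955  22.        ] tinB [392.97846579 326.97340997  22.        ]
tri tinA (array([493.1, 348.8,  19.8]), array([1.5, 1.5])) tinB (array([391.9, 328.1,  10.7]), array([1.5, 1.5]))
jar [ 404.55203234 -318.37148762   46.        ] (array([ 400.9, -321.7,   39.6]), array([2.5, 2.5]))
```

Case pose is centre (573,-3), yaw 0.017. Triangulated rail height 73.5–75 (should be 76) and grip about 109 (should be 106), and the measured length is 374 (should be 378). All consistent, so I'll turn the latch.

```bash
cat >> h.py <<'E'
import json,os
if os.path.exists('case.json'):
    _c=json.load(open('case.json')); CY=_c['yaw']; CC=np.array(_c['c'])
    def W(x,y,z): return np.r_[CC+R.from_euler('z',CY).as_matrix()[:2,:2]@[x,y],z]
def st(msg=''):
    s=bot.read_state(); print(msg,'t',round(s['t'],1),'p',np.round(s['tcp_pos'],1),'F',np.round(s['contact_force'],1),'M',np.round(s['moment'],2),'w',round(s['width'],1),'ff',np.round(s['finger_force'],1)); return s
def turn(d,n=7):
    for i in range(n):
        j=np.array(bot.read_state()['joint_pos']) if i==0 else j
        j[5]+=d/n; bot.move_joints(j); st(f'{(i+1)*d/n:.2f}')
E
python3 - <<'E'
from h import *
q=down(CY+1.5*np.pi)
bot.move_ptp(W(-74,-28,180),q); bot.move_gripper(50,15)
bot.line_to(W(-74,-28,97.5),100); st('down')
bot.move_gripper(0,20); s=st('grip'); print(s['joint_pos'])
turn(1.28)
bot.move_gripper(50); bot.line_to(np.array(bot.read_state()['tcp_pos'])+[0,0,85]); 
bot.move_ptp(W(-120,-20,230),down(CY+np.pi)); s,im=shot('wrist','pics/w_l1.png'); 
cv2.imwrite('pics/z2.png',cv2.resize(im[60:300,150:550],(800,480)))
E
```

```text
down t 8.4 p [499.8 -31.8  98. ] F [ 0.5  0.2 -0. ] M [-0.    0.09 -0.03] w 50.3 ff 0.0
grip t 9.1 p [498.3 -32.   97.4] F [-6.1  1.8  5.1] M [0.68 2.06 0.08] w 11.9 ff 19.8
[ 3.29743419e-01  2.00375437e-01 -5.40338085e-01 -5.77893622e-04
 -8.32009520e-01 -3.12583394e-01]
0.18 t 9.4 p [498.2 -32.   97.4] F [-2.4  1.6  2.5] M [0.56 0.9  0.1 ] w 11.4 ff 19.9
0.37 t 9.7 p [498.2 -32.   97.4] F [-2.8  2.4  3.5] M [0.7  1.15 0.05] w 11.9 ff 19.9
0.55 t 10.0 p [498.1 -32.   97.4] F [-3.6  1.   4.1] M [0.78 1.3  0.08] w 11.8 ff 19.9
0.73 t 10.3 p [498.1 -32.   97.4] F [-4.   2.3  4.3] M [0.7  1.54 0.02] w 12.2 ff 19.9
0.91 t 10.6 p [498.1 -32.1  97.4] F [-4.4  1.   4.9] M [0.71 1.7  0.03] w 11.7 ff 19.9
1.10 t 10.8 p [498.1 -32.1  97.4] F [-5.2  1.7  5.4] M [0.55 1.8  0.06] w 11.7 ff 19.9
1.28 t 11.1 p [498.1 -32.1  97.4] F [-4.2  0.6  5.5] M [0.54 1.87 0.02] w 11.8 ff 19.9
```

View pics/z2.png

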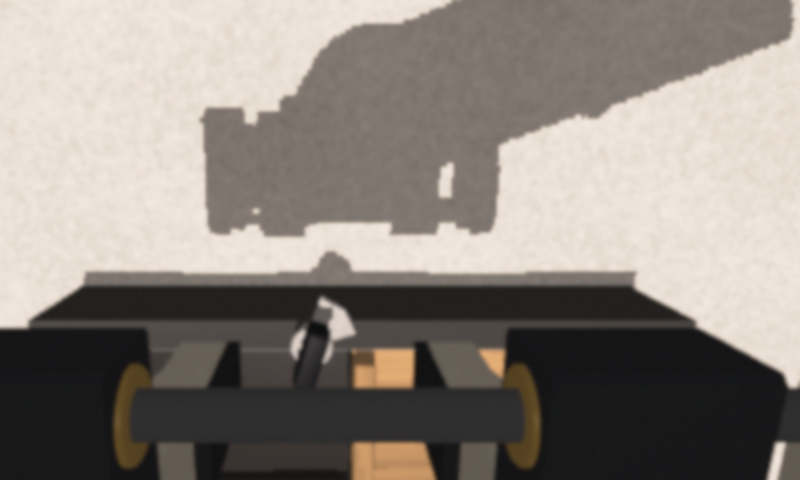

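The thumb turn has swung about 1.3 rad and the cam points away from the cover. Now I'll open the cover.

```bash
python3 - <<'E'
from h import *
q=down(CY+np.pi)
bot.move_ptp(W(0,1,170),q); bot.move_gripper(50,30)
bot.line_to(W(0,1,73),100); st('down')
bot.move_gripper(0,35); s=st('grip')
off=np.array(s['tcp_pos'])-W(0,1,73)
for y in (-30,-90,-140,-165,-169,-171):
    bot.line_to(W(0,y,73),80); st(y)
bot.move_gripper(50); st('rel'); bot.line_to(W(0,-169,200),150)
bot.move_ptp(W(-60,150,300),q)
s,im=shot('wrist','pics/w_o1.png'); st('view'); shot('top','pics/top2.png')
E
```

```text
down t 17.1 p [573.4  -1.5  73.6] F [-0.2 -0.3  0.2] M [ 0.01 -0.05 -0.02] w 50.2 ff 0.0
grip t 17.8 p [572.9  -1.8  73.1] F [ 0.4 -0.7  1.1] M [-0.4  -0.02  0.03] w 11.6 ff 35.0
-30 t 18.4 p [573.4 -33.6  73. ] F [-1.1 -1.5  1. ] M [-0.51 -0.03  0.03] w 11.6 ff 35.0
-90 t 19.3 p [574.5 -93.   73. ] F [ 0.6 -1.1  1.2] M [-0.59 -0.04  0.02] w 11.8 ff 35.0
-140 t 20.0 p [ 575.3 -143.2   73. ] F [ 0.5 -1.7  2.8] M [-0.54 -0.07  0.01] w 11.7 ff 35.0
-165 t 20.5 p [ 575.8 -168.5   73. ] F [ 0.2 -1.2  3.6] M [-0.55 -0.07  0.06] w 11.8 ff 35.0
-169 t 20.8 p [ 575.8 -171.8   73.1] F [-0.2 -1.4  3.2] M [-0.45 -0.04  0.01] w 11.5 ff 35.0
-171 t 21.0 p [ 575.8 -171.9   73. ] F [-0.7  9.6  6.4] M [3.34 0.48 0.06] w 11.4 ff 35.0
rel t 21.8 p [ 575.8 -173.7   73. ] F [ 0.4  0.2 -0.2] M [ 0.04 -0.01  0.02] w 49.8 ff 0.0
view t 24.2 p [510.5 145.4 299.3] F [ 0.5 -0.1  0. ] M [-0.06 -0.03  0.03] w 50.1 ff 0.0
```

View pics/w_o1.png

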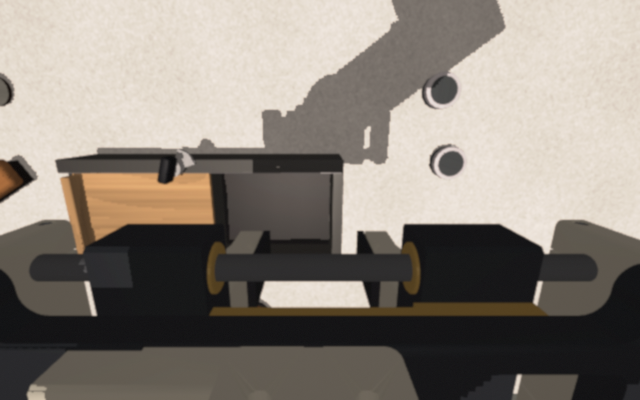

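The cover reached its stop (10 N at y -172), and the tin bay is open and empty. Two identical metal-rimmed tins are at (442,92) and (450,161), and the jar is at the left edge near (0,90). I'll triangulate the tins using a Hough detector.

```bash
cat >> h.py <<'E'
def circ(im,KV,p,rad=25,win=60):
    """refine a disc of radius rad mm at world p (its top centre): pixel centre and radius"""
    u=proj(KV,p); o=proj(KV,np.array(p)+[0,rad,0]); r=np.hypot(*(o-u)); w=int(win)
    x0,y0=max(int(u[0])-w,0),max(int(u[1])-w,0); g=cv2.cvtColor(im,cv2.COLOR_BGR2GRAY)[y0:y0+2*w,x0:x0+2*w]
    k=4; g=cv2.GaussianBlur(cv2.resize(g,None,fx=k,fy=k,interpolation=cv2.INTER_CUBIC),(0,0),2)
    c=cv2.HoughCircles(g,cv2.HOUGH_GRADIENT,1.5,40,param1=80,param2=20,minRadius=int(.6*r*k),maxRadius=int(1.25*r*k))
    return [] if c is None else [(round(float(a/k+x0),1),round(float(b/k+y0),1),round(float(q/k/r*rad),1)) for a,b,q in c[0][:4]]
E
python3 - <<'E'
from h import *
P=json.load(open('poses.json'))
q=down(CY+np.pi); C={}
bot.move_gripper(84)
for n,p in [('e1',(480,330,230)),('e2',(480,270,230))]:
    bot.move_ptp(p,q); s,im=shot('wrist',f'pics/{n}.png'); KV=cam('wrist',s); C[n]=KV
    for t in ((493,349,22),(392,328,22)): print(n,proj(KV,t).round(1),circ(im,KV,t))
st()
a,b=[cv2.imread(f'pics/{n}.png')[0:260,100:540] for n in('e1','e2')]
cv2.imwrite('pics/z3.png',cv2.resize(np.hstack([a[:, 100:340],b[:,180:440]]),(800,416)))
E
```

```text
e1 [327.7 190. ] [(329.1, 191.7, 18.2), (351.2, 189.8, 23.0)]
e1 [312.7 107.2] [(279.9, 96.3, 24.2)]
e2 [375.7 189.6] [(376.7, 191.8, 18.4), (406.7, 247.3, 23.8)]
e2 [364.1 107.1] []
 t 26.3 p [480.7 268.9 231.1] F [-0.2 -0.2  0.6] M [ 0.02  0.   -0.01] w 83.8 ff 0.0
```

View pics/z3.png

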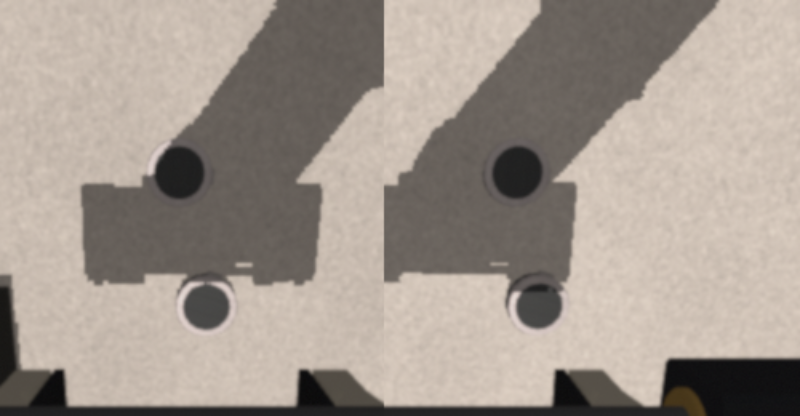

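Both tins show a dark label disc on a metal rim and sit where predicted: A at (329,192)/(377,192), B at (312.5,107.5)/(362.5,107.8). The two-view offsets match a 22 mm top, so I'll pick and place both tins.

```bash
cat >> h.py <<'E'
def pick(p,z,wmin,wmax,force=25,q=None,open_=80):
    q=down(CY+np.pi) if q is None else q
    bot.move_gripper(open_,force); bot.move_ptp([p[0],p[1],120],q); bot.line_to([p[0],p[1],z],100)
    bot.move_gripper(0,force); s=st('grip'); assert wmin<s['width']<wmax,'bad grasp'
    bot.line_to([p[0],p[1],170],120); s=st('lift'); assert wmin<s['width']<wmax,'lost'
def place(xy,z,rel,q=None):
    q=down(CY+np.pi) if q is None else q
    bot.move_ptp(W(*xy,170),q); s=st('over'); 
    bot.line_to(W(*xy,z+25),100); bot.line_to(W(*xy,z),30); st('set'); bot.move_gripper(rel); st('rel'); bot.line_to(W(*xy,180),120)
E
python3 - <<'E'
from h import *
s=bot.read_state()
# rebuild camera poses
A=tri
def KVat(p): return cam('wrist',dict(tcp_pos=p,eef_rot=s['eef_rot']))
k1=KVat(np.array(s['tcp_pos'])+[0,60,0]);k2=KVat(s['tcp_pos'])
ta=tri((k1,(329.1,191.7)),(k2,(376.7,191.8)));tb=tri((k1,(312.5,107.5)),(k2,(362.5,107.8)))
print(ta,tb)
a=at_z(k1,(329.1,191.7),22)/2+at_z(k2,(376.7,191.8),22)/2;b=at_z(k1,(312.5,107.5),22)/2+at_z(k2,(362.5,107.8),22)/2
print(a,b)
pick(a,7,44,54); place((33,115),15.5,62)
bot.move_ptp((480,270,230),down(CY+np.pi)); s,im=shot('wrist','pics/e3.png'); KV=cam('wrist',s); print(proj(KV,b),circ(im,KV,b,18))
pick(b,7,44,54); place((-32,115),15.5,62)
bot.move_ptp(W(-60,100,280),down(CY+np.pi)); shot('wrist','pics/w_p1.png'); shot('top','pics/top3.png')
E
```

```text
(array([494.3, 349.4,  30.7]), array([0.3, 0.3])) (array([393.2, 327.1,  21.4]), array([0.3, 0.3]))
[496.28701248 350.62200859  22.        ] [393.1871346  327.01643692  22.        ]
grip t 29.1 p [496.3 350.7   7.1] F [-0.3  0.1  2. ] M [-0.07  0.17 -0.01] w 49.3 ff 25.0
lift t 30.6 p [496.  350.3 169.1] F [-0.7 -0.2 -0.5] M [ 0.03 -0.07  0.02] w 49.6 ff 25.0
over t 31.6 p [603.9 113.5 169.9] F [-0.8  0.2 -2.2] M [ 0.04 -0.05  0.02] w 49.1 ff 25.0
set t 34.1 p [604.2 113.   15.6] F [-0.3  1.1 -1.8] M [-0.01 -0.04 -0.04] w 49.6 ff 25.0
rel t 34.6 p [604.  112.9  15.6] F [-0.2 -0.7 -0. ] M [-0.03 -0.01 -0.01] w 62.1 ff 0.0
[362.25596926 109.10903972] [(385.4, 153.4, 15.3)]
grip t 40.1 p [393.2 327.1   7.1] F [-1.  -0.6  2.4] M [-0.08  0.24 -0.03] w 49.2 ff 25.0
lift t 41.6 p [392.9 326.7 169.2] F [ 1.1  0.1 -1.4] M [-0.06 -0.04  0.02] w 49.5 ff 25.0
over t 42.6 p [538.7 112.3 169.8] F [ 0.1  0.5 -0.9] M [-0.01 -0.08  0.03] w 49.1 ff 25.0
set t 45.0 p [539.1 111.9  15.6] F [-0.2  0.  -1.3] M [-0.03  0.    0.01] w 49.4 ff 25.0
rel t 45.5 p [539.  111.8  15.5] F [-0.1 -0.2  0.3] M [ 0.01 -0.05 -0.05] w 61.9 ff 0.0
```

```bash
python3 - <<'E'
import cv2,numpy as np
cv2.imwrite('pics/z4.png',np.vstack([cv2.resize(cv2.imread('pics/w_p1.png')[60:260,200:500],(540,300)) ,cv2.resize(cv2.imread('pics/top3.png')[150:280,170:430],(540,300))]))
E
```

```text
(no output)
```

View pics/z4.png

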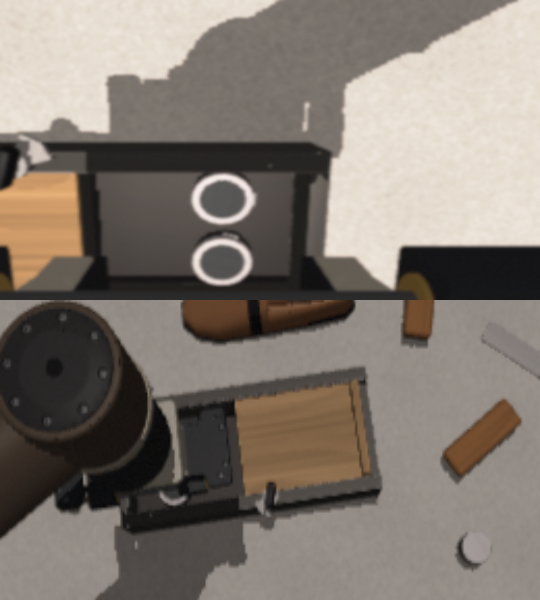

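Both tins lie flat side by side in the bay. Next is measuring the jar (Hough) and the brush (colour mask) from two wrist positions.

```bash
cat >> h.py <<'E'
def brush_px(im):
    """brown blob nearest the image centre column, upper part of the picture: minAreaRect"""
    h=cv2.cvtColor(im,cv2.COLOR_BGR2HSV); m=cv2.inRange(h,(3,110,50),(18,255,255)); m[225:]=0
    m=cv2.morphologyEx(m,cv2.MORPH_OPEN,np.ones((3,3)))
    return [(cv2.minAreaRect(c),cv2.contourArea(c)) for c in cv2.findContours(m,cv2.RETR_EXTERNAL,cv2.CHAIN_APPROX_NONE)[0] if cv2.contourArea(c)>600]
E
python3 - <<'E'
from h import *
q=down(CY+np.pi)
bot.move_gripper(80)
for n,p in [('j1',(500,-270,230)),('j2',(500,-370,230)),('k1',(640,-300,230)),('k2',(640,-400,230))]:
    bot.move_ptp(p,q); s,im=shot('wrist',f'pics/{n}.png'); KV=cam('wrist',s)
    if n[0]=='j': print(n,proj(KV,(402,-320,46)).round(1),circ(im,KV,(402,-320,46),22,45))
    for r,a in brush_px(im): print(n,np.round(r[0],1),np.round(r[1],1),round(r[2],1),a,'z40',at_z(KV,r[0],40).round(1), [at_z(KV,c,40).round().tolist()[:2] for c in cv2.boxPoints(r)])
st()
a,b=[cv2.imread(f'pics/{n}.png')[0:250,100:500] for n in('j1','k1')]
cv2.imwrite('pics/z5.png',np.hstack([a,b]))
E
```

```text
j1 [268.9  95.1] [(268.2, 95.6, 21.5), (279.1, 94.8, 16.3)]
j1 [471. 211.] [ 26. 162.] 90.0 3801.0 z40 [533.4 -72.2  40. ] [[518.0, -175.0], [515.0, 25.0], [549.0, 33.0], [552.0, -172.0]]
j1 [247.6 214. ] [33.3 89. ] 59.9 2041.5 z40 [ 542.  -350.5   40. ] [[553.0, -410.0], [495.0, -312.0], [531.0, -292.0], [592.0, -392.0]]
j1 [ 53.1 173.1] [ 34.7 107.2] 86.2 3460.5 z40 [ 494.6 -582.3   40. ] [[479.0, -644.0], [469.0, -515.0], [510.0, -519.0], [522.0, -652.0]]
j2 [360.   97.1] []
j2 [557.5 212. ] [ 24. 163.] 90.0 3400.0 z40 [532.5 -65.5  40. ] [[519.0, -169.0], [516.0, 31.0], [547.0, 41.0], [550.0, -164.0]]
j2 [326.9 214.3] [34.3 88. ] 61.4 2063.5 z40 [ 540.2 -352.4   40. ] [[549.0, -411.0], [494.0, -317.0], [531.0, -295.0], [590.0, -390.0]]
j2 [ 20. 199.] [50. 40.] 90.0 1705.5 z40 [ 526.4 -729.7   40. ] [[496.0, -746.0], [495.0, -698.0], [559.0, -712.0], [559.0, -763.0]]
j2 [132.6 175.3] [ 34.6 106.3] 86.2 3410.5 z40 [ 494.7 -587.3   40. ] [[479.0, -649.0], [469.0, -523.0], [511.0, -524.0], [522.0, -655.0]]
k1 [519. 125.] [126. 196.] 90.0 21816.0 z40 [568.7 -62.3  40. ] [[504.0, -183
[... 262 characters left out ...]
82.0, -638.0], [472.0, -516.0], [516.0, -520.0], [527.0, -646.0]]
k2 [ 31.5 171. ] [106.  63.] 90.0 5491.0 z40 [ 629.2 -739.7   40. ] [[568.0, -761.0], [567.0, -689.0], [696.0, -716.0], [697.0, -795.0]]
k2 [575.  128.5] [127. 128.] 90.0 14593.5 z40 [571.  -99.9  40. ] [[505.0, -187.0], [503.0, -46.0], [645.0, -3.0], [647.0, -160.0]]
k2 [354.8 103. ] [ 37.9 110.8] 59.0 3916.0 z40 [ 546.5 -356.    40. ] [[561.0, -421.0], [500.0, -317.0], [533.0, -293.0], [597.0, -398.0]]
k2 [143.5  53.7] [ 44.  117.3] 85.6 4777.5 z40 [ 498.9 -588.    40. ] [[483.0, -650.0], [472.0, -524.0], [516.0, -524.0], [527.0, -655.0]]
 t 51.5 p [ 639.1 -400.8  230.3] F [ 0.2  1.3 -0.1] M [ 0.    0.01 -0.03] w 80.0 ff 0.0
```

View pics/z5.png

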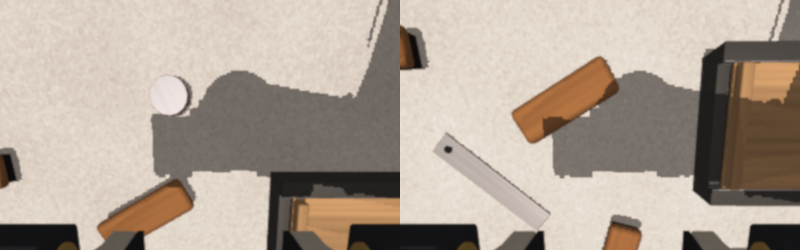

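The jar lid is at (268,96) in the first view, which agrees with (402,-320,46). The target brush is clear of everything at about (547,-355). Placing the jar.

```bash
python3 - <<'E'
from h import *
q=down(CY+1.5*np.pi)
pick((402,-319.5),16,38,49,25,q,72); place((0,47),24.5,57,q)
bot.move_ptp(W(-60,60,280),down(CY+np.pi)); s,im=shot('wrist','pics/w_p2.png'); KV=cam('wrist',s); st()
for p,r in [(W(0,47,54),22),(W(33,115,30),18),(W(-32,115,30),18)]: print(proj(KV,p).round(1),circ(im,KV,p,r,40))
bot.move_ptp((640,-300,230),down(CY+np.pi)); s2,im2=shot('wrist','pics/k3.png'); KV=cam('wrist',s2)
for r,a in brush_px(im2): print(np.round(r[0],1),r[2],at_z(KV,r[0],40).round(1))
cv2.imwrite('pics/z6.png',cv2.resize(im[60:260,200:500],(600,400)))
E
```

```text
grip t 55.1 p [ 402.1 -319.5   16.2] F [-0.3  0.5  2.6] M [ 0.26  0.32 -0.  ] w 43.5 ff 25.0
lift t 56.5 p [ 401.6 -319.3  169.2] F [-0.2 -0.4 -1.2] M [ 0.03  0.14 -0.04] w 43.7 ff 25.0
over t 58.0 p [571.9  43.4 169.9] F [ 0.  -0.1 -1.1] M [ 0.    0.18 -0.02] w 43.4 ff 25.0
set t 60.3 p [572.3  44.4  24.5] F [-0.  -0.1 -1.5] M [-0.01  0.11  0.  ] w 43.5 ff 25.0
rel t 60.9 p [572.1  44.4  24.5] F [-0.3 -0.8 -0.5] M [0.04 0.08 0.02] w 56.6 ff 0.0
 t 63.8 p [511.9  56.3 279.6] F [ 0.  -0.3 -0.7] M [-0.05  0.03 -0.04] w 57.2 ff 0.0
[303.8 220.1] [(302.6, 219.9, 20.4), (305.9, 209.4, 15.5)]
[350. 236.] [(351.1, 237.4, 20.1), (353.7, 196.6, 19.5), (357.4, 229.6, 11.1)]
[351.5 193.6] [(351.7, 193.7, 18.1), (353.2, 232.3, 17.7), (359.2, 186.9, 11.5)]
[519. 125.] 89.650634765625 [568.9 -62.5  40. ]
[266.6 100.6] 57.425941467285156 [ 547.3 -353.3   40. ]
[55.8 49.5] 85.71085357666016 [ 498.9 -580.3   40. ]
```

View pics/z6.png

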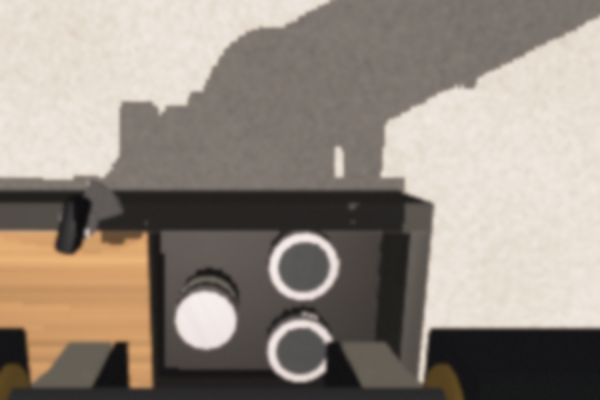

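All three are upright in the bay, well clear of the walls. Next I'll shut the cover and lock it.

```bash
python3 - <<'E'
from h import *
q=down(CY+np.pi)
bot.move_ptp(W(0,-169,170),q); bot.move_gripper(50,30)
bot.line_to(W(0,-169,73),100); bot.move_gripper(0,35); st('grip')
for y in (-120,-60,-10,0): bot.line_to(W(0,y,73),80); s=st(y)
for y in np.arange(1,5,0.7):
    bot.line_to(W(0,y,73),20); s=st(round(y,1))
    if abs(s['contact_force'][1])>8: break
bot.move_gripper(50); st('rel'); bot.line_to(W(0,0,170),150)
q=down(CY+1.5*np.pi+1.28); g=[498.2,-32.0]
bot.move_ptp([*g,180],q); bot.line_to([*g,97.5],100); bot.move_gripper(0,20); s=st('latch'); 
turn(-1.29)
bot.move_gripper(50); bot.line_to([*g,185])
bot.move_ptp(W(20,-20,230),down(CY+np.pi)); s,im=shot('wrist','pics/w_l2.png'); st()
bot.move_ptp((640,-300,230),down(CY+np.pi)); s2,im2=shot('wrist','pics/k4.png'); KV=cam('wrist',s2)
for r,a in brush_px(im2): print(np.round(r[0],1),r[2],at_z(KV,r[0],40).round(1))
cv2.imwrite('pics/z7.png',cv2.resize(im[40:240,150:550],(800,400)))
E
```

```text
grip t 68.2 p [ 575.8 -171.6   73.1] F [-0.6  0.7  1.3] M [-0.03  0.07 -0.02] w 11.8 ff 35.0
-120 t 69.0 p [ 575.  -122.    73.1] F [-0.9  1.1  2.2] M [ 0.52  0.28 -0.02] w 11.5 ff 35.0
-60 t 69.8 p [573.9 -62.3  73. ] F [-0.7  1.1  3.1] M [ 0.51  0.43 -0.  ] w 11.4 ff 35.0
-10 t 70.6 p [573.  -12.1  73. ] F [-0.9  1.9  3.9] M [0.48 0.71 0.01] w 11.5 ff 35.0
0 t 70.9 p [572.9  -2.4  73. ] F [-1.9  1.9  4.4] M [0.53 0.67 0.  ] w 12.2 ff 35.0
1.0 t 71.2 p [572.9  -1.8  73. ] F [-1.8  0.1  3. ] M [ 0.03  0.55 -0.01] w 11.7 ff 35.0
1.7 t 71.4 p [572.9  -1.7  73. ] F [-0.5 -5.4  2.6] M [-2.02  0.08  0.03] w 11.7 ff 35.0
2.4 t 71.7 p [572.8  -1.7  73. ] F [ 1.1 -9.   3.2] M [-3.36 -0.29  0.04] w 11.5 ff 35.0
rel t 72.5 p [ 5.729e+02 -2.000e-01  7.300e+01] F [ 0.9  1.3 -0. ] M [-0.01  0.03  0.  ] w 49.5 ff 0.0
latch t 77.4 p [498.2 -32.1  97.6] F [-0.7 -1.5  1.6] M [-0.41  0.25 -0.08] w 12.3 ff 20.0
-0.18 t 77.7 p [498.2 -32.1  97.6] F [-0.1 -0.6  0.6] M [-0.22  0.2  -0.05] w 11.9 ff 20.0
-0.37 t 78.0 p [498.2 -32.1  97.6] F [-0.4 -0.8  1. ] M [-0.28  0.21 -0.04] w 11.9 ff 20.0
-0.55 t 78.3 p [498.2 -32.1  97.6] F [-0.1 -1.3  0.8] M [-0.19  0.21 -0.05] w 11.7 ff 20.0
-0.74 t 78.6 p [498.2 -32.1  97.6] F [-1.3 -0.   0.1] M [-0.17  0.22 -0.07] w 11.9 ff 20.0
-0.92 t 78.9 p [498.2 -32.1  97.6] F [-0.3 -1.   0.7] M [-0.24  0.18  0.  ] w 11.8 ff 20.0
-1.11 t 79.2 p [498.2 -32.1  97.6] F [-0.6 -1.1  0.1] M [-0.21  0.18 -0.07] w 12.2 ff 20.0
-1.29 t 79.5 p [498.2 -32.1  97.6] F [ 0.7 -1.5 -0.2] M [-0.25  0.15  0.02] w 12.1 ff 20.0
 t 82.5 p [592.9 -22.4 229.5] F [ 0.1 -0.2  0.5] M [ 0.04 -0.02 -0.05] w 50.2 ff 0.0
[605.  126.5] 90.0 [568.6  37.   40. ]
[266.1 100.7] 57.875 [ 547.2 -353.7   40. ]
[55.8 49.8] 85.8150863647461 [ 498.8 -580.1   40. ]
```

View pics/z7.png

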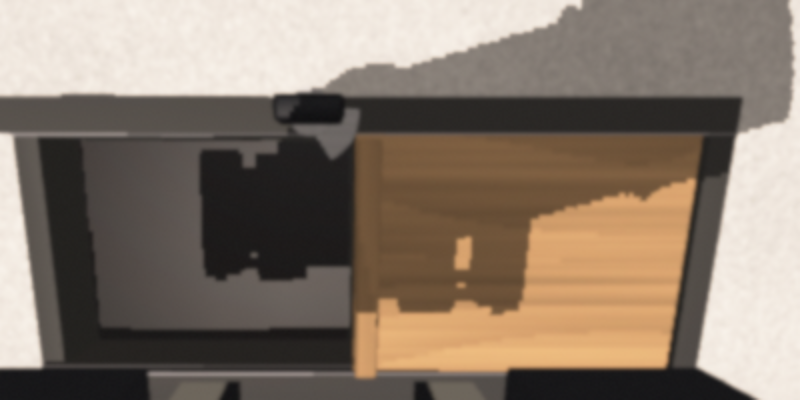

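The cover is shut (9 N against its stop at y -1.7) and locked, with the cam behind the end of the pull. Now the brush, which sits at (546.5,-355.5) with its long axis at 121°.

```bash
python3 - <<'E'
from h import *
pick((546.5,-355.5),20.5,38,49,35,down(np.deg2rad(121)+np.pi),72)
q=down(CY+1.5*np.pi)
place((0,-98),29,58,q)
bot.move_ptp((450,-420,250),down(CY+np.pi)); s,im=shot('top','pics/top9.png'); s,im2=shot('scene','pics/scene9.png'); st()
cv2.imwrite('pics/z8.png',np.vstack([cv2.resize(im[160:260,200:400],(600,300)),cv2.resize(im2[130:260,220:480],(600,300))]))
E
```

```text
grip t 87.8 p [ 546.6 -355.5   20.7] F [-0.5  2.2  2.1] M [ 0.19  0.23 -0.01] w 43.3 ff 35.0
lift t 89.2 p [ 546.  -355.3  169. ] F [ 1.1 -0.6 -0.9] M [-0.03  0.1  -0.06] w 43.7 ff 35.0
over t 90.3 p [ 574.6 -101.   169.8] F [ 0.2  0.3 -0.4] M [0.04 0.13 0.02] w 43.9 ff 35.0
set t 92.5 p [ 574.7 -100.6   29. ] F [ 0.6 -0.1 -1.6] M [0.06 0.08 0.02] w 43.9 ff 35.0
rel t 93.1 p [ 574.6 -100.6   29.1] F [-0.1  0.   0.3] M [0.04 0.11 0.05] w 58.0 ff 0.0
 t 95.9 p [ 450.6 -419.1  249.7] F [0.6 1.  0. ] M [-0.04 -0.05 -0.05] w 57.9 ff 0.0
```

View pics/z8.png

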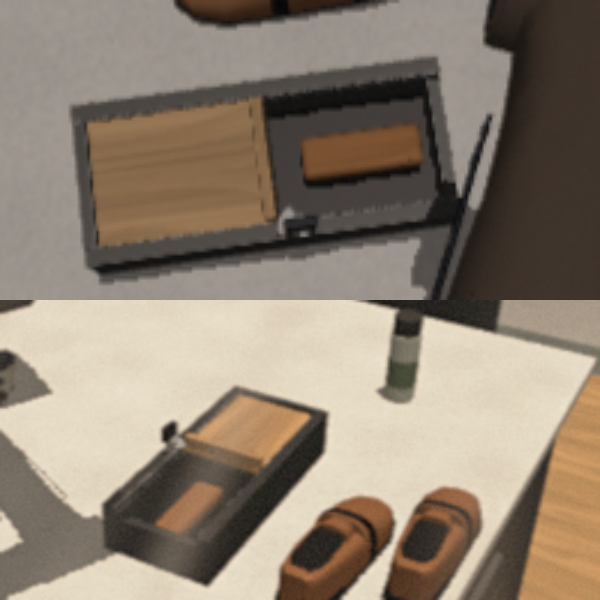

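The brush lies bristles down in the open bay, the cover is shut and locked, and the shoes and spray can haven't moved. I'm handing in.

```bash
python3 -c "
from plant import bot
print(bot.close_job())"
```

```text
the job is handed in; nothing more can be done
None
```

The job is handed in: two tins and one jar stand upright under the shut, locked cover, the brush lies bristles down in the other bay, and the robot never touched the shoes, spray can or shoehorn.

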